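Lock the tool case: swing the bar into the fork and push the locking pin home

TASK

Lock the green tool case: swing the brass bar across its lid until the slotted end lies in line between the two tines of the steel fork, then take the blue-handled pin from the wooden stand and push it down through fork and slot until its collar sits fully home on the upper tine, and let go. The fork is clamped a little differently on its slide each time, so look or feel for its hole. Use no more force than a firm hand push, and leave the jar, the ball vise and the two punches in the stand where they are.

Things in the scene. Friction and masses are not known exactly. Their poses are not given: they have to be found in the camera images.
- case: Green steel tool case, lid shut, fixed to the bench: 134 x 194 mm, lid top 88 mm high. Origin: centre of its underside; z up; x points away from its front (the side to which the bar opens), y towards the fork. The dark steel fork on its +y end has two tines 44 x 44 x 8 mm, upper at z 102-110 mm, lower at z 82-90 mm, joined at their +x side, open to -x.
- bar (a joint): Swing angle of the brass bar about its vertical pivot at case x 0, y -110 mm. 0: its end slot is exactly in line with the fork hole; grows (counter-clockwise from above) as it opens towards the case's -x side, to 1.2 rad. It stops only at -0.015 rad, 3.6 mm past alignment: the stop is not the right place. Stiff hinge (0.2 N m friction, 1 N at the slot): stays where left.
- bar_knob (a point): Middle of the red upright knob on the bar, 18 mm in diameter, 28 mm high (case z 100 to 128 mm; the point is at z 114 mm), 130 mm from the pivot.
- bar_pivot (a point): The bar's pivot axis, at the height of the bar's top face.
- pin: Loose locking pin, steel, 50 to 100 g, standing upright in one of the stand's holes. Total length 81 mm. Origin: centre of its nose (lower end); z along the pin towards its handle. Nose 8 mm across widening to the 12 mm shank within 5 mm; shank to 54 mm; steel collar 22 mm in diameter, 54 to 59 mm; blue handle 16 mm in diameter, 59 to 81 mm.
- pin_seat (a point): Underside of the pin's collar, on its axis, 54 mm above the nose. Home: at the height of the upper tine's top, on the fork hole's axis. The vertical hole is 13 mm in diameter in the upper tine, 14 mm in the lower, with sharp edges; the nose enters if within about 2 mm, otherwise it stands on the tine.
- pin_tip (a point): Centre of the pin's nose end. A sprung ball hidden under the lower tine grips the pin on its way: let go, the pin stops some 15 mm short of home and must be pushed the rest with 5 to 15 N; it then stays where it is pushed. At home the nose is 56 mm above the bench.
- stand: Dark wooden stand, fixed: 170 (x) x 70 (y) x 62 mm high, with three vertical 14 mm holes on its long centre line at x -56, 0 and +56 mm, holding the pin and two punches in any order; collars rest on its top. Origin: centre of underside.
- punch_a: Loose dark punch in the stand, 12 mm shank, thin tapered top standing 24 mm above the stand. Not needed; origin at its lower end.
- punch_b: Loose punch with a brass top, otherwise like the other. Not needed; origin at its lower end.
- jar: Loose green glass jar with yellow cap, 60 mm in diameter, 75 mm high. Not needed. Origin: centre of underside.
- ball_vise: Loose steel ball vise on a black rubber ring, 110 mm in diameter, 110 mm high. Not needed. Origin: centre of underside.
- fork_mean (a point): Mean place of the fork's hole, in the plane of the upper tine's top face: case frame x 0, y 131, z 110 mm. The fork is clamped on a slide rail: its true hole lies anywhere within 10 mm either way from here along the case's y axis (exact in x and z) and is not given: see it or feel for it with the pin's nose. The fork does not move when pushed.
- lug_slot (a point): Centre of the slot in the bar's end, on the bar's top face, 241 mm from the pivot; slot 13 mm wide, 34 mm long along the bar, so it suits any place of the fork. The bar is 24 mm wide (end 34 x 54 mm), 8 mm thick, at case z 92 to 100 mm, and passes between the tines. The pin's bevelled nose draws the slot into line if it is within about 2 mm.

How it is judged:
By the outcome, as a careful person would: the job done as asked, in the order asked, and still so for the second after the job is handed in, with the robot touching nothing.
It also fails if it takes over 72 s, if anything falls off the work surface, if the arm or the gripper's body presses on something with over 40 N, if the wrist force passes 120 N, or if a joint passes its speed limit or range.

ROBOT

A 6-joint arm with a two-finger parallel gripper is mounted at the origin on the work surface. World frame = base frame: x ahead of the robot, y to its left, z up, the work surface at z = 0. Lengths are in m, angles in rad, forces in N, time in s.
With the tool pointing down it reaches from about 0.35 to 0.725 m from the base axis. Payload 6 kg.
Tool frame: the origin (TCP) lies midway between the tips of the shut fingers; the grasp point (between the pads) lies 19 mm behind it; z points along the fingers, y is the line along which they close (so a half turn about z gives the same grasp; the last joint's range is limited). The gripper opens to 85 mm and grips with 20 to 120 N. Pads are 22 mm wide; open, the fingers measure 114 mm over their backs; the gripper's body (76 mm by 85 mm) begins 54 mm behind the grasp point. The pads swing forward as they close: fully open they stand 13 mm farther back than shut.
Start: joints at [1.596, 0.04, 0.085, 0, -1.615, -0.334], TCP at [0.182, 0.572, 0.231] pointing down, gripper open.
Joint ranges: [-2.56, 2.56], [-1.29, 2.01], [-1.08, 1.49], [-3.29, 1.98], [-2.81, -0.18], [-2.99, 2.99]. Speed limits (rad/s): [2.57, 2.57, 3.01, 3.14, 3.14, 3.14].

INTERFACE

Orientations are given as a rotation vector (axis times angle).
In Python, from workcell import robot, grab_frame gives the robot as it stands (robot), with the cameras as plain functions.
- The arm moves only by the shell command python3 inch.py [FORCE], which reads ROWS from standard input. ROWS is a JSON object whose key "increments" holds a list of rows, 1 to 20 of them, each of 7 numbers: a rotation vector rx, ry, rz in units of 0.1 rad, then dx, dy, dz in units of 100 mm, then the finger opening in m; each row is the pose to reach, as a shift and turn from the pose commanded when the command began, along the tool's axes at that moment; what a row does not reach only later rows make up. A row lasts 1/10 s, in which the tool goes at most 0.05 m and 0.15 rad, less where a joint would pass 70% of its speed; a pose out of reach is approached as far as the arm can. The fingers move at their own pace and stop on an object; FORCE is the grip in N (left out, the last holds). Time passes only in rows, so rows that do not move let the fingers close. It prints the time, the measured TCP pose, the force, the opening and the grip force at its end. Input that does not fit is refused with a message, and nothing moves.
- robot.observe(): the state, without advancing time (a new reading comes with each control period).
- grab_frame(name): name is "side" or "top" or "wrist"; returns a dict with "pixels" (420x560x3 uint8, blue, green, red), "fov_y" (degrees; the focal length in pixels is half the picture's height over the tangent of half this angle, whatever the lens; pixels are square), "cx", "cy" (the principal point, pixels), "xyz" and "attitude" of the camera in the world. Camera axes: x right, y down, z forward; pixel columns grow to the right and rows downward; lengths in m; the calibration is good to about 2 mm. A picture is of the moment at which its call begins. There is no depth.
- robot.hand_in(): hands the job in; it is judged then, once.
The state is a dict: "time_s": time; "joint_positions": joint angles; "qd": joint speeds; "tau": joint torques, N m; "tcp_pos": TCP position; "ee_rot": TCP orientation; "ft_force": force on the tool from outside, world axes, zero at the start; "moment": the same for the moment, N m; "finger_gap": finger opening in m; "gripper_force": force on a finger pad.
Only numpy, scipy, OpenCV 4.12 (cv2) and the standard library are available. Lean on these libraries where they do the work, as an engineer would, in place of code of your own. Each camera call takes 0.05 s, during which the arm holds its last target. There are 200 camera calls.

## Working session

There is one attempt and no reset: what is moved stays moved. The work goes in short steps, Python scripts to look and compute and a shell command to move; the robot and the scene stay as the last step left them, time stands still between calls to the robot, and variables do not carry over. Pictures are saved under pics/ and viewed, at most 10 in all, crops included, and the job is handed in when it is done.

```bash
ls; mkdir -p pics
cat > h.py <<'E'
import numpy as np, cv2
from scipy.spatial.transform import Rotation as R
from workcell import robot, grab_frame
def rot(a):
    a=np.array(a,float)
    if a.shape==(3,3): return a
    return R.from_rotvec(a).as_matrix() if a.size==3 else R.from_quat(a).as_matrix()
def grab(n,f=None):
    g=grab_frame(n)
    if f: cv2.imwrite('pics/'+f,g['pixels'])
    return g
def ray(g,u,v):
    f=g['pixels'].shape[0]/2/np.tan(np.radians(g['fov_y'])/2)
    d=rot(g['attitude'])@np.array([(u-g['cx'])/f,(v-g['cy'])/f,1]); return np.array(g['xyz']),d
def onz(g,u,v,z):
    o,d=ray(g,u,v); return o+d*(z-o[2])/d[2]
def proj(g,p):
    f=g['pixels'].shape[0]/2/np.tan(np.radians(g['fov_y'])/2)
    c=rot(g['attitude']).T@(np.array(p)-g['xyz']); return c[:2]/c[2]*f+[g['cx'],g['cy']]
E
python3 - <<'E'
from h import *
for n in ['top','side']:
    g=grab(n,n+'0.png'); print(n,{k:v for k,v in g.items() if k!='pixels'})
s=robot.observe(); print(s['ee_rot'],s['tcp_pos'],s['time_s'])
E
```

```text
inch.py
pics
workcell.py
top {'fov_y': 54.93386169007617, 'cx': 275.6321265372391, 'cy': 205.2474297867836, 'xyz': array([0.40735156, 0.03188101, 1.29125715]), 'attitude': array([-2.13590302,  2.19831118, -0.11082741])}
side {'fov_y': 56.2775385480209, 'cx': 275.326207530748, 'cy': 212.06333080262573, 'xyz': array([ 0.21173769, -0.68399255,  0.8827028 ]), 'attitude': array([-2.31932969,  0.43414623, -0.19544079])}
[ 3.10260039e+00 -4.82943811e-01 -2.06459409e-04] [0.18219303 0.57135884 0.2303488 ] 0.1
```

View pics/top0.png

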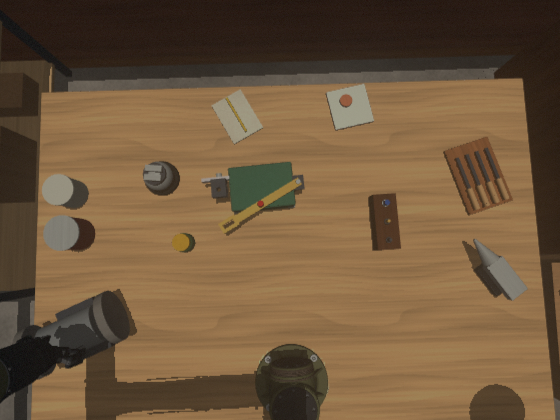

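View pics/side0.png

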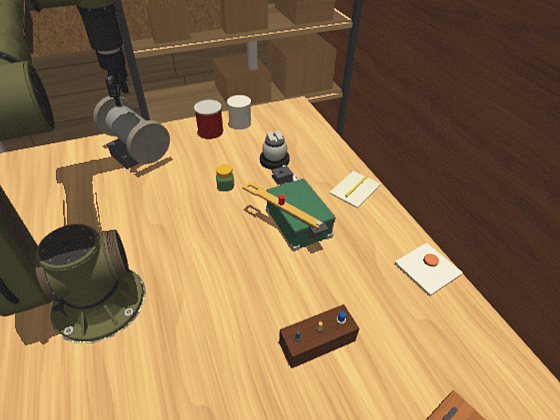

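The top view shows the case at about (262,188), the fork at (218,188), the bar from its pivot near (299,182) to the slot near (228,226), the red knob at (261,204) and the blue pin at (386,203). The side view shows the same layout, with the blue pin in the end hole farthest from the robot. Next I'll measure these.

```bash
cat > m.py <<'E'
from h import *
def blob(g,lo,hi,box,minA=3):
    hsv=cv2.cvtColor(g['pixels'],cv2.COLOR_BGR2HSV); m=cv2.inRange(hsv,np.array(lo),np.array(hi))
    k=np.zeros_like(m); x0,y0,x1,y1=box; k[y0:y1,x0:x1]=m[y0:y1,x0:x1]
    n,l,st,c=cv2.connectedComponentsWithStats(k)
    i=1+np.argmax(st[1:,4]); return c[i],st[i],(l==i).astype(np.uint8)
E
python3 - <<'E'
from m import *
t=grab('top'); s=grab('side')
hsv=cv2.cvtColor(t['pixels'],cv2.COLOR_BGR2HSV)
for p in [(240,175),(275,200),(386,203),(261,204),(245,212)]: print(p,hsv[p[1],p[0]])
hs=cv2.cvtColor(s['pixels'],cv2.COLOR_BGR2HSV)
for p in [(342,317),(282,199)]: print(p,hs[p[1],p[0]])
for nm,lo,hi,b1,b2,z in [('blue',(105,120,40),(130,255,255),(370,190,405,255),(270,300,365,365),.062+.027),('red',(0,170,60),(6,255,255),(250,195,272,214),(270,190,295,210),.128)]:
    c,st,_=blob(t,lo,hi,b1); c2,st2,_=blob(s,lo,hi,b2)
    o,d=ray(t,*c); o2,d2=ray(s,*c2)
    A=np.c_[d,-d2]; k=np.linalg.lstsq(A,o2-o,rcond=None)[0]
    print(nm,c,st,c2,st2,onz(t,*c,z),onz(s,*c2,z-.008),'tri',o+d*k[0],o2+d2*k[1])
c,st,m=blob(t,(60,60,20),(90,255,255),(215,150,310,225))
hull=cv2.convexHull(cv2.findContours(m,0,1)[0][0]); print(st)
r=cv2.minAreaRect(np.float32([onz(t,*p[0],.088)[:2] for p in hull])*1000); print(r)
cv2.imwrite('pics/c1.png',np.hstack([cv2.resize(t['pixels'][150:240,190:315],None,fx=6,fy=6,interpolation=cv2.INTER_CUBIC)]))
cv2.imwrite('pics/c2.png',cv2.resize(s['pixels'][155:255,235:345],None,fx=6,fy=6,interpolation=cv2.INTER_CUBIC)[:600])
E
```

```text
(240, 175) [53 69 81]
(275, 200) [ 22 125 102]
(386, 203) [113 108 104]
(261, 204) [  3 185 150]
(245, 212) [ 21 149 157]
(342, 317) [108 174 119]
(282, 199) [  2 209  99]Traceback (most recent call last):
  File "<stdin>", line 8, in <module>
  File "m.py", line 6, in blob
    i=1+np.argmax(st[1:,4]); return c[i],st[i],(l==i).astype(np.uint8)
        ~~~~~~~~~^^^^^^^^^^
    return _wrapfunc(a, 'argmax', axis=axis, out=out, **kwds)
    return bound(*args, **kwds)
ValueError: attempt to get argmax of an empty sequence
```

```bash
cat > a.py <<'E'
from m import *
t=grab('top'); s=grab('side')
def meas():
  for nm,lo,hi,b1,b2,z in [('blue',(98,80,40),(130,255,255),(370,190,405,255),(270,300,365,365),.062+.027),('red',(0,165,50),(8,255,255),(250,195,272,214),(270,190,295,210),.128)]:
    c,st,_=blob(t,lo,hi,b1); c2,st2,_=blob(s,lo,hi,b2)
    o,d=ray(t,*c); o2,d2=ray(s,*c2)
    A=np.c_[d,-d2]; k=np.linalg.lstsq(A,o2-o,rcond=None)[0]
    print(nm,c,st,c2,st2,onz(t,*c,z),onz(s,*c2,z-.008),'tri',o+d*k[0],o2+d2*k[1])
meas()
c,st,m=blob(t,(42,40,20),(90,255,255),(215,150,310,225))
m=cv2.inRange(cv2.cvtColor(t['pixels'],cv2.COLOR_BGR2HSV),(42,40,20),(90,255,255)); m[:155]=0;m[225:]=0;m[:,:220]=0;m[:,310:]=0
m=cv2.morphologyEx(m,cv2.MORPH_OPEN,np.ones((3,3)))
hull=cv2.convexHull(cv2.findNonZero(m)); print(st)
r=cv2.minAreaRect(np.float32([onz(t,*p[0],.088)[:2] for p in hull])*1000); print(r)
cv2.imwrite('pics/c1.png',cv2.resize(t['pixels'][150:240,190:315],None,fx=6,fy=6,interpolation=cv2.INTER_CUBIC))
cv2.imwrite('pics/c2.png',cv2.resize(s['pixels'][155:255,235:345],None,fx=6,fy=6,interpolation=cv2.INTER_CUBIC)[:600])
E
python3 a.py
```

```text
blue [386.83333333 201.88888889] [385 200   5   5  18] [341.42857143 315.61904762] [338 311   8  11  63] [ 0.53306987 -0.30086005  0.089     ] [ 0.53406494 -0.30195409  0.081     ] tri [ 0.53376054 -0.30268806  0.08239503] [ 0.53352437 -0.3025948   0.08234452]
red [260.15384615 203.42307692] [258 201   6   6  26] [281.42105263 198.5       ] [279 195   6  10  38] [0.53515069 0.07668914 0.128     ] [0.53751867 0.07526468 0.12      ] tri [0.5361788  0.0770496  0.11864196] [0.53802229 0.0764384  0.11882095]
[ 229  162   63   49 2038]
((592.1568603515625, 74.20309448242188), (130.3607940673828, 190.524658203125), 4.381261348724365)
```

View pics/c1.png

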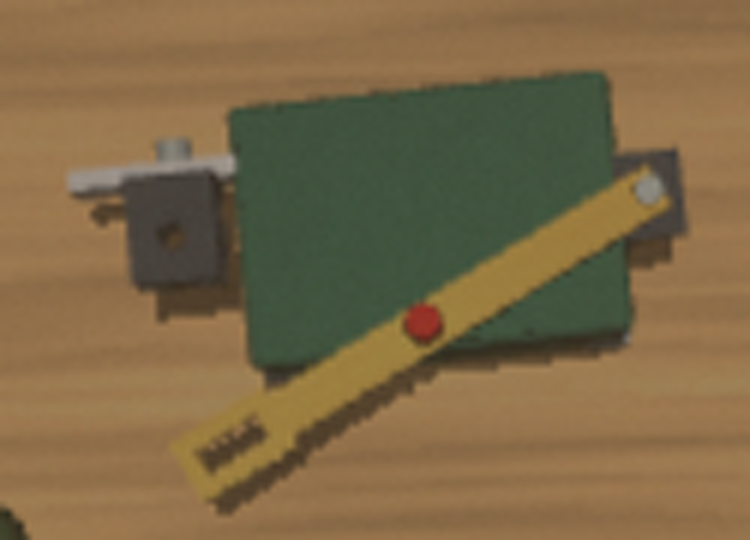

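View pics/c2.png

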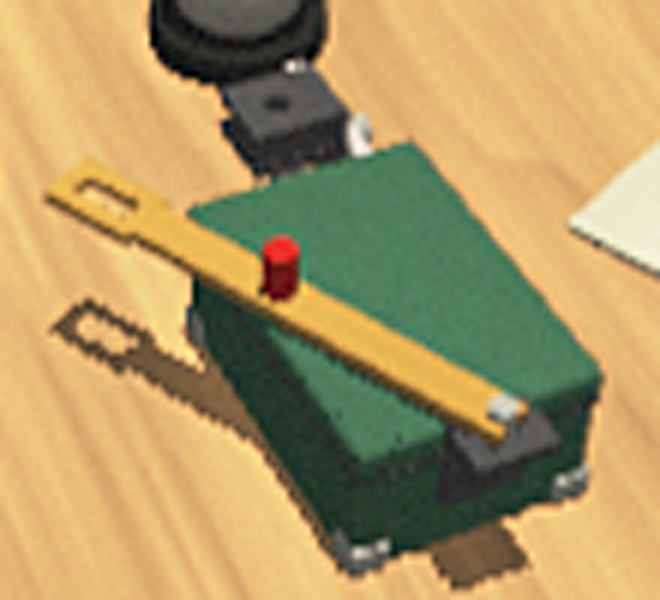

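The hole sits at about (218.3,188.9) in the top view and (280.8,171.8) in the side view. The pivot screw is at about (298,181) in the top view. The bar is well clear of the fork.

```bash
cat > k.py <<'E'
from m import *
def tri(t,c,s,c2):
    o,d=ray(t,*c); o2,d2=ray(s,*c2)
    k=np.linalg.lstsq(np.c_[d,-d2],o2-o,rcond=None)[0]; return o+d*k[0],o2+d2*k[1]
def tool(p,yaw=None):
    "shift in tool axes to reach p, turn about tool z to reach yaw(deg)"
    s=robot.observe(); T=rot(s['ee_rot']); cur=np.degrees(np.arctan2(T[1,0],T[0,0]))
    print('shift',np.round(T.T@(np.array(p)-s['tcp_pos']),4),'yaw',cur,'rz',None if yaw is None else -np.radians((yaw-cur+180)%360-180), 'tcp',np.round(s['tcp_pos'],4))
E
python3 - <<'E'
from k import *
t=grab('top'); s=grab('side')
H=[onz(t,218.3,188.9,.110),onz(s,280.75,171.75,.110)]; print('hole',*H)
P=[onz(t,298,181,.103),onz(s,235+506/6-.4,155+408/6-.4,.103)]; print('pivot',*P)
K=[onz(t,260.15,203.42,.128),onz(s,281.42,198.5,.117)];
for h,p,k in zip(H,P,K):
    d=h-p; e=k-p; print(np.hypot(*d[:2]),np.degrees(np.arctan2(*d[:2]))," knob",np.hypot(*e[:2]),np.degrees(np.arctan2(*e[:2])))
# case-based
a=np.radians(4.38); c=np.array([.5922,.0742]); ex=np.array([np.cos(a),np.sin(a)]); ey=np.array([-ex[1],ex[0]])
print('pivot case',c-.110*ey,'fork mean',c+.131*ey,'knob target',c+.02*ey)
for h in H: print('hole in case',(h[:2]-c)@ex,(h[:2]-c)@ey)
kn=np.mean(K,0)[:2]; print('knob now',kn)
tool([kn[0],kn[1],.160],-85.6)
E
```

```text
hole [0.58384557 0.19990395 0.11      ] [0.58608543 0.19994071 0.11      ]
pivot [ 0.60172528 -0.03657775  0.103     ] [ 0.60459352 -0.03504273  0.103     ]
0.23715665194326008 -4.323744359320993  knob 0.13138797140759867 -30.439721314495422
0.2357111959078843 -4.503511918972766  knob 0.13101483806171213 -30.145963291120175
pivot case [ 0.60060081 -0.03547874] fork mean [0.5821954  0.20481741] knob target [0.59067258 0.09414159]
hole in case 0.00127010198140224 0.12597486600376548
hole in case 0.0035062286796033633 0.12584045930111368
knob now [0.53697862 0.07747613]
shift [0.4881 0.3629 0.0713] yaw -17.693394922871338 rz 1.1851938424473931 tcp [0.1823 0.5716 0.2311]
```

Units first: shifts go in units of 100 mm and turns go in units of 0.1 rad. So 0.488 m is 4.88, 0.45 m is 4.5, 0.45 rad is 4.5.

```bash
R='0'; echo '{"increments": [[0, 0, 1.5, 0.5, 0.37, 0, 0.05], [0, 0, 3, 0.9, 0.67, 0, 0.05], [0, 0, 4.5, 1.3, 0.97, 0, 0.05], [0, 0, 6, 1.7, 1.26, 0, 0.05], [0, 0, 7.5, 2.1, 1.56, 0, 0.05], [0, 0, 9, 2.5, 1.86, 0, 0.05], [0, 0, 10.5, 2.9, 2.16, 0, 0.05], [0, 0, 11.85, 3.3, 2.45, 0, 0.05], [0, 0, 11.85, 3.7, 2.75, 0.1, 0.05], [0, 0, 11.85, 4.1, 3.05, 0.2, 0.05], [0, 0, 11.85, 4.5, 3.35, 0.4, 0.05], [0, 0, 11.85, 4.88, 3.63, 0.6, 0.05], [0, 0, 11.85, 4.88, 3.63, 0.7, 0.05], [0, 0, 11.85, 4.88, 3.63, 0.7, 0.05], [0, 0, 11.85, 4.88, 3.63, 0.7, 0.05], [0, 0, 11.85, 4.88, 3.63, 0.7, 0.05]]}' | python3 inch.py
python3 - <<'E'
from k import *
tool([.537,.0775,.105],-85.6)
g=grab('wrist','w1.png')
E
```

```text
time_s: 2.0
tcp_pos: [0.5371, 0.0783, 0.1626]
ee_rot: [-2.305, 2.132, -0.002]
ft_force: [-0.8, 0.2, 0.5]
finger_gap: 0.0499
gripper_force: 0.0
shift [0.0008 0.0002 0.0576] yaw -85.525875537029 rz 0.0012937159351163133 tcp [0.5371 0.0783 0.1626]
```

View pics/w1.png

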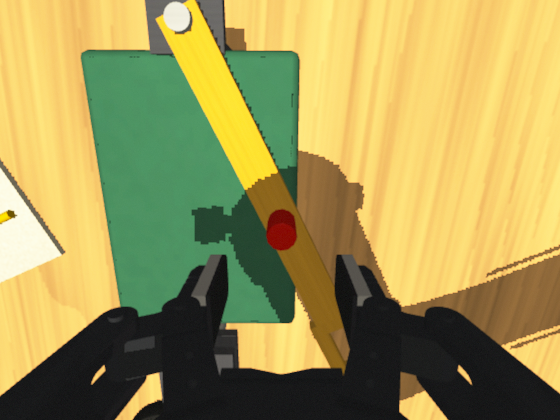

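The wrist view shows the knob top at about (282,238), with the fingers straddling the knob. I'll check the ray against the knob and pivot estimates.

```bash
python3 - <<'E'
from k import *
g=grab('wrist')
print(onz(g,282,239,.128),onz(g,177,16,.103))
E
echo '{"increments": [[0, 0, 0, 0.01, 0, 0.3, 0.05], [0, 0, 0, 0.01, 0, 0.57, 0.05], [0, 0, 0, 0.01, 0, 0.57, 0.012], [0, 0, 0, 0.01, 0, 0.57, 0.012], [0, 0, 0, 0.01, 0, 0.57, 0.012], [0, 0, 0, 0.01, 0, 0.57, 0.012], [0, 0, 0, 0.01, 0, 0.57, 0.012], [0, 0, 0, 0.01, 0, 0.57, 0.012]]}' | python3 inch.py 30
```

```text
[0.53841808 0.07775576 0.128     ] [ 0.60405987 -0.03638389  0.103     ]
time_s: 2.9
tcp_pos: [0.5376, 0.077, 0.1061]
ee_rot: [-2.304, 2.132, -0.001]
ft_force: [-3.8, 2.0, 6.4]
finger_gap: 0.0165
gripper_force: 30.5
```

```bash
echo '{"increments": [[0, 0, 0, 0, 0, 0, 0.012], [0, 0, 0, -0.025, -0.07, 0, 0.012], [0, 0, 0, -0.048, -0.139, 0, 0.012], [0, 0, 0, -0.07, -0.21, 0, 0.012], [0, 0, 0, -0.089, -0.281, 0, 0.012], [0, 0, 0, -0.103, -0.353, 0, 0.012], [0, 0, 0, -0.114, -0.425, 0, 0.012], [0, 0, 0, -0.12, -0.5, 0, 0.012], [0, 0, 0, -0.122, -0.55, 0, 0.012], [0, 0, 0, -0.122, -0.571, 0, 0.012], [0, 0, 0, -0.122, -0.571, 0, 0.012], [0, 0, 0, -0.122, -0.571, 0, 0.012]]}' | python3 inch.py 30
python3 - <<'E'
from k import *
g=grab('wrist','w2.png'); print(robot.observe()['tcp_pos'],robot.observe()['ft_force'])
E
```

```text
time_s: 4.1
tcp_pos: [0.5942, 0.0939, 0.106]
ee_rot: [-2.303, 2.131, -0.002]
ft_force: [0.0, 4.8, 6.1]
finger_gap: 0.0169
gripper_force: 30.7
[0.59416184 0.09392663 0.10601244] [-0.34078769  4.80217558  5.77071015]
```

View pics/w2.png

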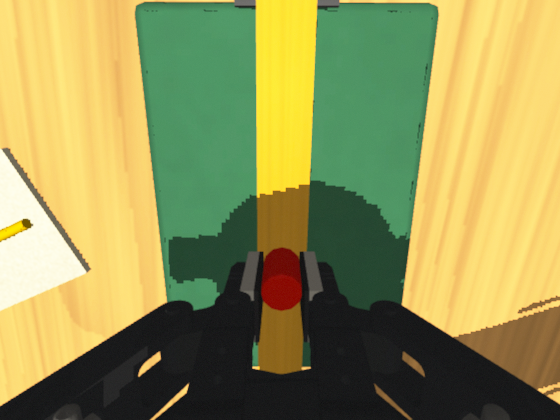

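The wrist view shows the bar nearly parallel to the lid edges, with the fingers holding the knob at (282,285). I'll feel for the stop in small steps to fix the zero exactly.

```bash
f(){ grep -E 'tcp_pos|ft_force' | tr '\n' ' '; echo; }
echo '{"increments": [[0, 0, 0, 0, -0.005, 0, 0.012], [0, 0, 0, 0, -0.005, 0, 0.012]]}' | python3 inch.py | f
echo '{"increments": [[0, 0, 0, 0, -0.005, 0, 0.012], [0, 0, 0, 0, -0.005, 0, 0.012]]}' | python3 inch.py | f
echo '{"increments": [[0, 0, 0, 0, -0.005, 0, 0.012], [0, 0, 0, 0, -0.005, 0, 0.012]]}' | python3 inch.py | f
echo '{"increments": [[0, 0, 0, 0, -0.005, 0, 0.012], [0, 0, 0, 0, -0.005, 0, 0.012]]}' | python3 inch.py | f
echo '{"increments": [[0, 0, 0, 0, -0.005, 0, 0.012], [0, 0, 0, 0, -0.005, 0, 0.012]]}' | python3 inch.py | f
echo '{"increments": [[0, 0, 0, 0, -0.005, 0, 0.012], [0, 0, 0, 0, -0.005, 0, 0.012]]}' | python3 inch.py | f
```

```text
tcp_pos: [0.5942, 0.0939, 0.106] ft_force: [-2.3, 5.6, 7.0] 
tcp_pos: [0.5945, 0.0939, 0.106] ft_force: [-3.5, 3.9, 7.3] 
tcp_pos: [0.5946, 0.0939, 0.106] ft_force: [-5.4, 5.2, 8.4] 
tcp_pos: [0.5947, 0.0939, 0.106] ft_force: [-6.7, 4.8, 8.6] 
tcp_pos: [0.5947, 0.0939, 0.106] ft_force: [-9.3, 4.4, 10.0] 
tcp_pos: [0.5947, 0.094, 0.1059] ft_force: [-13.4, 6.1, 11.4]
```

```bash
f(){ grep -E 'tcp_pos|ft_force' | tr '\n' ' '; echo; }
echo '{"increments": [[0, 0, 0, 0, 0.01, 0, 0.012], [0, 0, 0, 0, 0.02, 0, 0.012], [0, 0, 0, 0, 0.03, 0, 0.012], [0, 0, 0, 0, 0.03, 0, 0.012]]}' | python3 inch.py | f
echo '{"increments": [[0, 0, 0, 0, 0.01, 0, 0.012], [0, 0, 0, 0, 0.01, 0, 0.012]]}' | python3 inch.py | f
echo '{"increments": [[0, 0, 0, 0, 0.01, 0, 0.012], [0, 0, 0, 0, 0.01, 0, 0.012]]}' | python3 inch.py | f
```

```text
tcp_pos: [0.594, 0.094, 0.1059] ft_force: [-0.5, 5.2, 6.9] 
tcp_pos: [0.5932, 0.0939, 0.1059] ft_force: [0.1, 5.7, 5.0] 
tcp_pos: [0.5923, 0.0939, 0.106] ft_force: [1.1, 5.5, 5.8]
```

In the tool's units: -0.06 m is -0.6, 0.39 m is 3.9.

```bash
echo '{"increments": [[0, 0, 0, 0, 0, 0, 0.03], [0, 0, 0, 0, 0, 0, 0.04], [0, 0, 0, 0, 0, 0, 0.04], [0, 0, 0, 0, 0, -0.3, 0.04], [0, 0, 0, 0, 0, -0.6, 0.04], [0, 0, 0, 0.4, 0.05, -0.6, 0.04], [0, 0, 0, 0.9, 0.15, -0.6, 0.04], [0, 0, 0, 1.4, 0.2, -0.6, 0.04], [0, 0, 0, 1.8, 0.3, -0.6, 0.04], [0, 0, 0, 2.2, 0.3, -0.6, 0.04], [0, 0, 0, 2.6, 0.3, -0.6, 0.04], [0, 0, 0, 3, 0.3, -0.6, 0.04], [0, 0, 0, 3.4, 0.3, -0.6, 0.04], [0, 0, 0, 3.75, 0.3, -0.6, 0.04], [0, 0, 0, 3.9, 0.3, -0.6, 0.04], [0, 0, 0, 3.9, 0.3, -0.6, 0.04], [0, 0, 0, 3.9, 0.3, -0.6, 0.04]]}' | python3 inch.py 30
python3 - <<'E'
from k import *
t=grab('top'); s=grab('side'); w=grab('wrist','w3.png')
c,st,_=blob(t,(0,150,50),(9,255,255),(230,170,280,214)); c2,_,_=blob(s,(0,165,50),(8,255,255),(265,180,305,215))
print('knob',onz(t,*c,.128),onz(s,*c2,.117),c,c2)
P=onz(t,298,181,.103); H=onz(t,218.3,188.9,.110); k=onz(t,*c,.128)
for q in (k,H): print(np.degrees(np.arctan2(*(q-P)[:2])))
cv2.imwrite('pics/c3.png',cv2.resize(t['pixels'][150:240,190:315],None,fx=6,fy=6,interpolation=cv2.INTER_CUBIC))
tool([.5338,-.3020,.12],-85.6)
print(proj(w,[.5338,-.302,.089]))
E
```

```text
time_s: 7.85
tcp_pos: [0.5909, -0.298, 0.1638]
ee_rot: [2.305, -2.135, -0.001]
ft_force: [-0.6, 0.6, -0.6]
finger_gap: 0.04
gripper_force: 0.0
knob [0.59055534 0.09376388 0.128     ] [0.5933818  0.09492603 0.117     ] [253.82142857 184.67857143] [296.5        190.41666667]
-4.898128669756131
-4.323744359320993
shift [0.0003 0.0577 0.0446] yaw -85.5090419010861 rz 0.0015875183074020134 tcp [ 0.5913 -0.2972  0.1646]
[367.47315516 216.76794567]
```

View pics/c3.png

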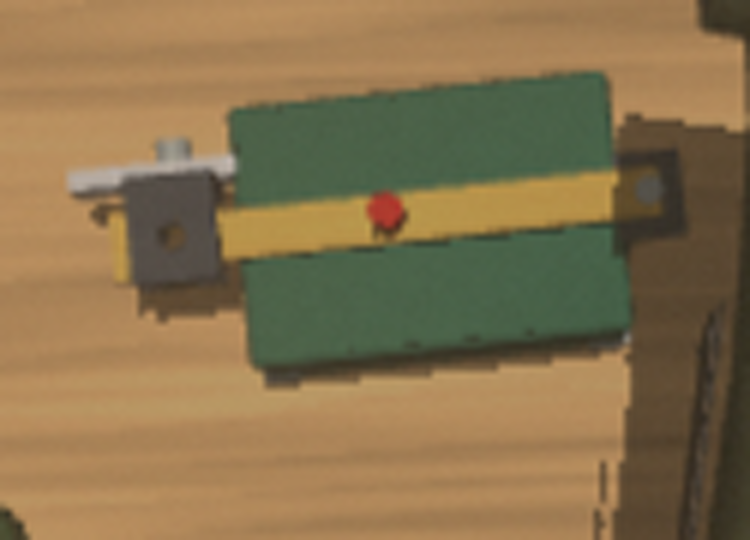

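View pics/w3.png

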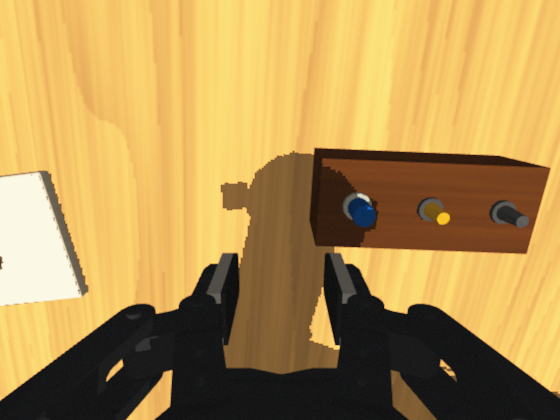

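The bar now runs through the fork, with its end showing past the fork at crop (122,247). In the wrist view the blue handle top is at (366,214) and the predicted position is (367,217). I'll move above it.

In the tool's units: 0.02 m is 0.2, 0.0575 m is 0.575.

```bash
echo '{"increments": [[0, 0, 0, 0, 0.3, 0, 0.035], [0, 0, 0, 0.01, 0.575, 0, 0.035], [0, 0, 0, 0.01, 0.575, 0.2, 0.035], [0, 0, 0, 0.01, 0.575, 0.2, 0.035], [0, 0, 0, 0.01, 0.575, 0.2, 0.035]]}' | python3 inch.py 30
python3 - <<'E'
from k import *
w=grab('wrist','w4.png'); c,st,m=blob(w,(98,80,20),(130,255,255),(150,50,420,350)); print(c,st)
(p,r)=cv2.minEnclosingCircle(cv2.findNonZero(m)); print(p,r, proj(w,[.5338,-.302,.089]),onz(w,*c,.082))
t=grab('top');s=grab('side'); 
tool([.5338,-.3020,.07],-85.6)
E
```

```text
time_s: 8.5
tcp_pos: [0.534, -0.303, 0.1446]
ee_rot: [2.306, -2.133, -0.0]
ft_force: [-0.1, 0.6, 1.1]
finger_gap: 0.0349
gripper_force: 0.0
[280.87770898 223.78173375] [269 208  25  32 646]
(281.0, 223.5) 16.007909774780273 [283.95124161 229.01427172] [ 0.53581819 -0.30279148  0.082     ]
shift [-0.0016  0.0007  0.0752] yaw -85.54393696363068 rz 0.0009784845733100233 tcp [ 0.5346 -0.3035  0.1452]
```

View pics/w4.png

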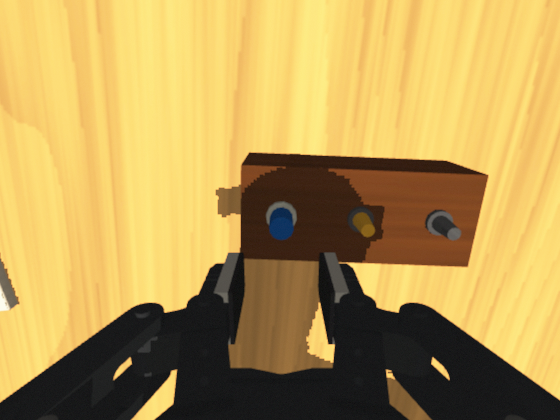

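The handle is centred between the fingers, at (281,223) against a pad midpoint of about 281. Descending to grasp.

```bash
echo '{"increments": [[0, 0, 0, -0.008, 0, 0.2, 0.035], [0, 0, 0, -0.008, 0, 0.45, 0.035], [0, 0, 0, -0.008, 0, 0.6, 0.035], [0, 0, 0, -0.008, 0, 0.7, 0.035], [0, 0, 0, -0.008, 0, 0.745, 0.035], [0, 0, 0, -0.008, 0, 0.745, 0.035], [0, 0, 0, -0.008, 0, 0.745, 0.008], [0, 0, 0, -0.008, 0, 0.745, 0.008], [0, 0, 0, -0.008, 0, 0.745, 0.008], [0, 0, 0, -0.008, 0, 0.745, 0.008], [0, 0, 0, -0.008, 0, 0.745, 0.008]]}' | python3 inch.py 60; echo '{"increments": [[0, 0, 0, 0, 0, 0, 0.008], [0, 0, 0, 0, 0, -0.1, 0.008], [0, 0, 0, 0, 0, -0.3, 0.008], [0, 0, 0, 0, 0, -0.6, 0.008], [0, 0, 0, 0, 0, -0.9, 0.008], [0, 0, 0, 0, 0, -1.2, 0.008], [0, 0, 0, 0, 0, -1.25, 0.008], [0, 0, 0, 0, 0, -1.25, 0.008]]}' | python3 inch.py
python3 - <<'E'
from k import *
w=grab('wrist','w5.png'); s=robot.observe(); print(s['tcp_pos'])
tool([.585,.200,.1875],-85.6)
E
```

```text
time_s: 9.75
tcp_pos: [0.5344, -0.3033, 0.0713]
ee_rot: [-2.305, 2.134, -0.004]
ft_force: [0.1, 1.1, 5.8]
finger_gap: 0.0135
gripper_force: 58.8
time_s: 10.55
tcp_pos: [0.5341, -0.3029, 0.196]
ee_rot: [-2.304, 2.134, -0.002]
ft_force: [0.1, -0.1, -0.4]
finger_gap: 0.0134
gripper_force: 59.0
[ 0.53362339 -0.30258665  0.19428149]
shift [-0.4971 -0.0899  0.0072] yaw -85.59050642246798 rz 0.00016569418572672589 tcp [ 0.5336 -0.3026  0.1943]
```

View pics/w5.png

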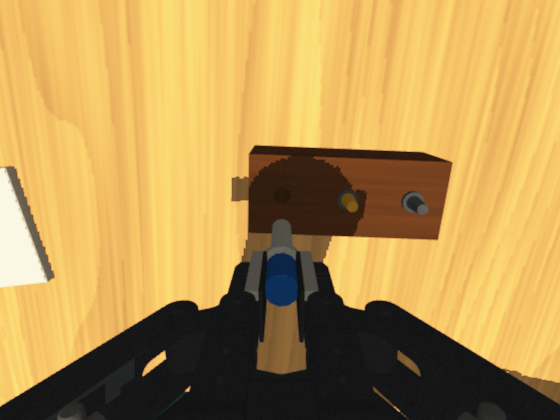

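The pin is held upright between the pads: handle at (282,280), shank visible up to (281,222), and its hole in the stand is empty. Next I go a little past the fork, high up, for a close look at the hole.

In the tool's units: -0.25 m is -2.5, -0.557 m is -5.57.

```bash
echo '{"increments": [[0, 0, 0, -0.2, 0, -0.2, 0.008], [0, 0, 0, -0.5, -0.1, -0.3, 0.008], [0, 0, 0, -0.9, -0.2, -0.3, 0.008], [0, 0, 0, -1.3, -0.3, -0.3, 0.008], [0, 0, 0, -1.7, -0.35, -0.3, 0.008], [0, 0, 0, -2.1, -0.4, -0.3, 0.008], [0, 0, 0, -2.5, -0.45, -0.3, 0.008], [0, 0, 0, -2.9, -0.5, -0.3, 0.008], [0, 0, 0, -3.3, -0.55, -0.3, 0.008], [0, 0, 0, -3.7, -0.6, -0.3, 0.008], [0, 0, 0, -4.1, -0.7, -0.3, 0.008], [0, 0, 0, -4.5, -0.8, -0.3, 0.008], [0, 0, 0, -4.9, -0.88, -0.3, 0.008], [0, 0, 0, -5.3, -0.94, -0.3, 0.008], [0, 0, 0, -5.57, -0.94, -0.3, 0.008], [0, 0, 0, -5.57, -0.94, -0.3, 0.008], [0, 0, 0, -5.57, -0.94, -0.3, 0.008], [0, 0, 0, -5.57, -0.94, -0.3, 0.008]]}' | python3 inch.py
python3 - <<'E'
from k import *
w=grab('wrist','w6.png'); s=robot.observe(); print(s['tcp_pos'],proj(w,[.5844,.1997,.110]))
tool([.5844,.1997,.185],-85.6)
E
```

```text
time_s: 12.4
tcp_pos: [0.5845, 0.2588, 0.2239]
ee_rot: [2.304, -2.134, -0.0]
ft_force: [-0.1, 0.7, -1.2]
finger_gap: 0.0137
gripper_force: 59.0
[0.5846666  0.25862625 0.2244157 ] [289.47087224 125.79078639]
shift [0.0587 0.0047 0.0395] yaw -85.64602902402339 rz -0.0008033580206878515 tcp [0.5847 0.2586 0.2244]
```

View pics/w6.png

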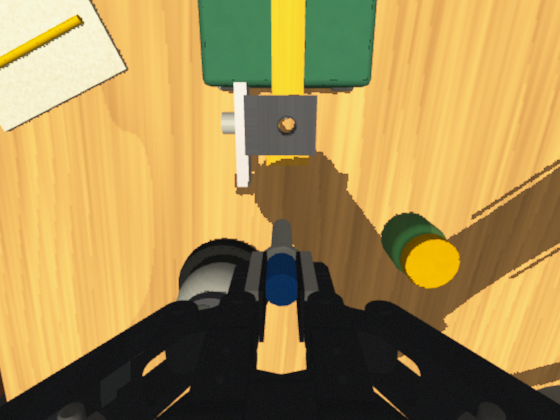

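The hole is at (288,124) and the predicted position is (289.5,125.8), so they agree within about 1 mm. No slot edge shows in the hole. Moving over it and down to just above the tine.

In the tool's units: 0.0588 m is 0.588, 0.05 m is 0.5.

```bash
echo '{"increments": [[0, 0, 0, 0.3, 0.02, 0, 0.008], [0, 0, 0, 0.5, 0.04, 0, 0.008], [0, 0, 0, 0.588, 0.045, 0, 0.008], [0, 0, 0, 0.588, 0.045, 0.2, 0.008], [0, 0, 0, 0.588, 0.045, 0.35, 0.008], [0, 0, 0, 0.588, 0.045, 0.44, 0.008], [0, 0, 0, 0.588, 0.045, 0.44, 0.008], [0, 0, 0, 0.588, 0.045, 0.44, 0.008]]}' | python3 inch.py
python3 - <<'E'
from k import *
s=grab('side'); t=grab('top')
a=cv2.resize(s['pixels'][130:200,245:345],None,fx=8,fy=8,interpolation=cv2.INTER_CUBIC)
cv2.imwrite('pics/c4.png',a)
print(robot.observe()['tcp_pos'],'hole in crop',(proj(s,[.5844,.1997,.11])-[245,130])*8)
tool([.5844,.1997,.17],-85.6)
E
```

```text
time_s: 13.25
tcp_pos: [0.5848, 0.2008, 0.1811]
ee_rot: [2.305, -2.134, 0.001]
ft_force: [-1.2, -0.8, 0.0]
finger_gap: 0.0135
gripper_force: 59.0
[0.58503938 0.20098565 0.18179831] hole in crop [282.22553669 335.32771535]
shift [0.0012 0.0008 0.0118] yaw -85.5724192620977 rz 0.00048137468652469193 tcp [0.585  0.201  0.1818]
```

View pics/c4.png

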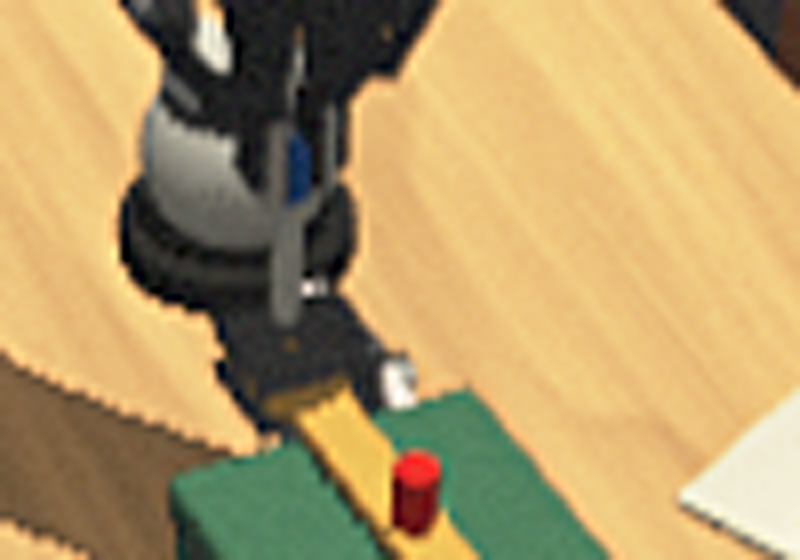

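That was my twelfth picture. The limit was ten, so I've overrun it by miscounting and will view no more; the rest goes by feel and numbers. It shows the nose at crop (285,318) just above the hole near (291,342), about 1.5 mm too far in +y. I'll correct and descend.

```bash
f(){ grep -E 'tcp_pos|ft_force' | tr '\n' ' '; echo; }
echo '{"increments": [[0, 0, 0, 0.013, 0.003, 0, 0.008], [0, 0, 0, 0.013, 0.003, 0.03, 0.008], [0, 0, 0, 0.013, 0.003, 0.06, 0.008], [0, 0, 0, 0.013, 0.003, 0.06, 0.008]]}' | python3 inch.py | f
echo '{"increments": [[0, 0, 0, 0, 0, 0.02, 0.008], [0, 0, 0, 0, 0, 0.02, 0.008]]}' | python3 inch.py | f
echo '{"increments": [[0, 0, 0, 0, 0, 0.02, 0.008], [0, 0, 0, 0, 0, 0.02, 0.008]]}' | python3 inch.py | f
echo '{"increments": [[0, 0, 0, 0, 0, 0.02, 0.008], [0, 0, 0, 0, 0, 0.02, 0.008]]}' | python3 inch.py | f
```

```text
tcp_pos: [0.5842, 0.1993, 0.174] ft_force: [-0.8, 0.3, -1.0] 
tcp_pos: [0.5844, 0.1994, 0.1724] ft_force: [0.2, -0.8, -1.9] 
tcp_pos: [0.5844, 0.1994, 0.1705] ft_force: [0.0, 0.1, -0.8] 
tcp_pos: [0.5845, 0.1993, 0.1685] ft_force: [0.4, -0.5, -0.2]
```

```bash
f(){ grep -E 'tcp_pos|ft_force' | tr '\n' ' '; echo; }
echo '{"increments": [[0, 0, 0, 0, 0, 0.02, 0.008], [0, 0, 0, 0, 0, 0.04, 0.008], [0, 0, 0, 0, 0, 0.04, 0.008]]}' | python3 inch.py | f
echo '{"increments": [[0, 0, 0, 0, 0, 0.02, 0.008], [0, 0, 0, 0, 0, 0.04, 0.008], [0, 0, 0, 0, 0, 0.04, 0.008]]}' | python3 inch.py | f
echo '{"increments": [[0, 0, 0, 0, 0, 0.02, 0.008], [0, 0, 0, 0, 0, 0.04, 0.008], [0, 0, 0, 0, 0, 0.04, 0.008]]}' | python3 inch.py | f
```

```text
tcp_pos: [0.5845, 0.1993, 0.1644] ft_force: [1.0, -0.5, -0.8] 
tcp_pos: [0.5845, 0.1993, 0.1604] ft_force: [1.0, -0.5, -0.9] 
tcp_pos: [0.5845, 0.1993, 0.1564] ft_force: [0.7, 0.4, -1.1]
```

```bash
f(){ grep -E 'tcp_pos|ft_force' | tr '\n' ' '; echo; }
echo '{"increments": [[0, 0, 0, 0, 0, 0.03, 0.008], [0, 0, 0, 0, 0, 0.06, 0.008], [0, 0, 0, 0, 0, 0.06, 0.008]]}' | python3 inch.py | f
echo '{"increments": [[0, 0, 0, 0, 0, 0.03, 0.008], [0, 0, 0, 0, 0, 0.06, 0.008], [0, 0, 0, 0, 0, 0.06, 0.008]]}' | python3 inch.py | f
echo '{"increments": [[0, 0, 0, 0, 0, 0.03, 0.008], [0, 0, 0, 0, 0, 0.06, 0.008], [0, 0, 0, 0, 0, 0.06, 0.008]]}' | python3 inch.py | f
echo '{"increments": [[0, 0, 0, 0, 0, 0.03, 0.008], [0, 0, 0, 0, 0, 0.06, 0.008], [0, 0, 0, 0, 0, 0.06, 0.008]]}' | python3 inch.py | f
```

```text
tcp_pos: [0.5844, 0.1993, 0.1502] ft_force: [2.6, -0.7, -0.8] 
tcp_pos: [0.5844, 0.1993, 0.1442] ft_force: [2.5, -0.3, -1.4] 
tcp_pos: [0.5844, 0.1993, 0.1382] ft_force: [2.2, -1.6, -2.4] 
tcp_pos: [0.5849, 0.199, 0.134] ft_force: [0.7, -3.4, 4.3]
```

```bash
f(){ grep -E 'tcp_pos|ft_force' | tr '\n' ' '; echo; }
echo '{"increments": [[0, 0, 0, 0, 0, 0.02, 0.008], [0, 0, 0, 0, 0, 0.04, 0.008], [0, 0, 0, 0, 0, 0.04, 0.008]]}' | python3 inch.py | f
echo '{"increments": [[0, 0, 0, 0, 0, 0.02, 0.008], [0, 0, 0, 0, 0, 0.04, 0.008], [0, 0, 0, 0, 0, 0.04, 0.008]]}' | python3 inch.py | f
echo '{"increments": [[0, 0, 0, 0, 0, 0.02, 0.008], [0, 0, 0, 0, 0, 0.04, 0.008], [0, 0, 0, 0, 0, 0.04, 0.008]]}' | python3 inch.py | f
echo '{"increments": [[0, 0, 0, 0, 0, 0.01, 0.008], [0, 0, 0, 0, 0, 0.02, 0.008], [0, 0, 0, 0, 0, 0.02, 0.008]]}' | python3 inch.py | f
```

```text
tcp_pos: [0.585, 0.1989, 0.1303] ft_force: [0.1, -2.9, 4.2] 
tcp_pos: [0.585, 0.1988, 0.1263] ft_force: [-0.2, -3.5, 5.7] 
tcp_pos: [0.585, 0.1989, 0.1222] ft_force: [0.4, -4.5, 5.1] 
tcp_pos: [0.5851, 0.1989, 0.1208] ft_force: [-0.9, -3.8, 7.5]
```

```bash
f(){ grep -E 'tcp_pos|ft_force' | tr '\n' ' '; echo; }
for i in 1 2 3 4; do echo '{"increments": [[0, 0, 0, 0, 0, 0.01, 0.008], [0, 0, 0, 0, 0, 0.01, 0.008], [0, 0, 0, 0, 0, 0.01, 0.008]]}' | python3 inch.py | f; done
```

```text
tcp_pos: [0.5851, 0.1989, 0.1196] ft_force: [-0.8, -3.4, 7.2] 
tcp_pos: [0.5851, 0.199, 0.1193] ft_force: [-1.9, -3.1, 10.1] 
tcp_pos: [0.5851, 0.199, 0.1192] ft_force: [-4.4, -3.5, 13.2] 
tcp_pos: [0.5852, 0.199, 0.1191] ft_force: [-5.8, -4.5, 16.3]
```

It reached a hard stop at TCP z 0.1192, where home was predicted at 0.1193. One firmer push, ease off, then release and retreat.

```bash
f(){ grep -E 'time|tcp_pos|ft_force|gap' | tr '\n' ' '; echo; }
echo '{"increments": [[0, 0, 0, 0, 0, 0.01, 0.008], [0, 0, 0, 0, 0, 0.02, 0.008], [0, 0, 0, 0, 0, 0.02, 0.008], [0, 0, 0, 0, 0, 0.02, 0.008]]}' | python3 inch.py | f
echo '{"increments": [[0, 0, 0, 0, 0, 0, 0.008], [0, 0, 0, 0, 0, -0.02, 0.008], [0, 0, 0, 0, 0, -0.05, 0.008], [0, 0, 0, 0, 0, -0.05, 0.008]]}' | python3 inch.py |f
echo '{"increments": [[0, 0, 0, 0, 0, 0, 0.02], [0, 0, 0, 0, 0, 0, 0.035], [0, 0, 0, 0, 0, 0, 0.035], [0, 0, 0, 0, 0, 0, 0.035], [0, 0, 0, 0, 0, -0.1, 0.035], [0, 0, 0, 0, 0, -0.4, 0.035], [0, 0, 0, 0, 0, -0.8, 0.035], [0, 0, 0, 0, 0, -1, 0.035], [0, 0, 0, -0.4, 0, -1, 0.035], [0, 0, 0, -0.65, 0, -1, 0.035], [0, 0, 0, -0.65, 0, -1, 0.035], [0, 0, 0, -0.65, 0, -1, 0.035]]}' | python3 inch.py|f
python3 - <<'E'
from k import *
w=grab('wrist'); s=grab('side')
p0=proj(s,[.585,.1995,.137]); print('expect side top/bot of handle',p0,proj(s,[.585,.1995,.115]))
x,y=p0.astype(int)
c,st,_=blob(s,(98,80,20),(130,255,255),(x-15,y-15,x+15,y+20)); print('side blue',c,st)
print('wrist expect',proj(w,[.585,.1995,.126]),proj(w,[.585,.1995,.137]))
c,st,_=blob(w,(98,80,20),(130,255,255),(200,30,380,260)); print('wrist blue',c,st)
# height by triangulating handle centroid
E
```

```text
time_s: 19.25 tcp_pos: [0.5853, 0.1991, 0.119] ft_force: [-11.6, -4.3, 23.4] finger_gap: 0.0137 
time_s: 19.65 tcp_pos: [0.5851, 0.1991, 0.1193] ft_force: [-1.0, -2.2, 8.2] finger_gap: 0.0138 
time_s: 20.85 tcp_pos: [0.5794, 0.2646, 0.2181] ft_force: [-0.2, -0.1, 0.1] finger_gap: 0.0349 
expect side top/bot of handle [280.65421335 165.03253502] [280.51224794 170.65326009]
side blue [280.56097561 166.53658537] [278 163   6   9  41]
wrist expect [282.90177541 118.14498681] [282.97220911 118.87638671]
wrist blue [280.63534676 118.39821029] [269 107  24  24 447]
```

```bash
python3 -c "
from workcell import robot, grab_frame
print(robot.hand_in())"
```

```text
the job is handed in; nothing more can be done
None
```

The bar is swung into line and the pin is through fork and slot; it met a hard stop within 0.1 mm of the predicted home height, was released, and the job was handed in at about 21 s, though I viewed 12 pictures against the limit of 10.

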